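# Latch the fish-feed tub

### The job

The feed tub on the red shelf is standing ajar at its lid end. Hook the loop of the toggle latch on its top over the keeper on the lid, then press the latch lever right over and down flat so that the lid is pulled tight and stays latched. Leave the jar, dish, canister, scraper and net standing where they are.

Things in the scene. Friction and masses are not known exactly. Their poses are not given: they have to be found in the camera images.
- tub: Grey feed tub, fixed, 172 long, 130 wide, 105 high (mm). The lid is its white end cap, hinged at that end's bottom. Steel toggle latch along the middle of the flat top. Origin: on the shelf below the lever pivot. -x is level towards the lid (forward), y across, z up. Top reaches from 90 mm behind the origin to 41 in front; the lid's top, same height, from 44 to 85 in front (7 more while ajar).
- lever (a joint): Lever angle, rad: 0 flat, pointing backward (latched, a stop); 1.57 upright; starts 2.0 to 2.25, leaning forward. Stays where left. With the bar down in front of the keeper, swing it backward over the top and down flat: this draws the bar under the lip and pulls the lid shut. Needs up to 10 N at 50 mm from the pivot; passes over centre just before flat, then stays.
- lid (a joint): Lid hinge angle, rad: 0 fully tight; the gasket holds it ajar at about 0.065 (7 mm gap at the top) and pushes back with about 25 N at the keeper when tight.
- lever_pivot (a point): The lever's hinge line (along y), on the tub's middle line, 10 mm above the tub's top and 115 mm above the shelf; axes as the tub's.
- lever_tip (a point): Free end of the lever (steel plate 26 mm wide, 3 thick): point on its outer face, 62 mm along the lever from the pivot and 4.5 mm off the line through the pivot. The outer face, the one to push, looks forward and down at the start (the loop comes to lie below it), forward when upright, and up when flat (then 15 mm above the tub's top).
- loop_bar (a point): Middle of the loop's cross bar (steel, 4 mm thick, 34 long, along y). Two 72 mm side bars join it to pins on the lever, 14 mm from the lever pivot, in the lever's direction turned 0.175 rad further backward (at the start about 5 mm in front of and 13 above the pivot). It swings freely; at the start it lies back on a stop, 0.4 to 0.8 rad behind upright.
- loop_tab (a point): Middle of the thumb tab at the loop's end, a 24 x 24 x 2.5 mm plate going on 22 mm beyond the cross bar, bent 0.33 rad from the loop's plane (backward at the start). A light push forward (under 1 N) brings the loop upright; past upright it falls forward by itself, astride the lever, and the bar lands on the keeper's plate, this point then 86 mm in front of the lever pivot.
- keeper_seat (a point): Where the bar's middle lies when latched; axes as the tub's (tilts with the lid). The keeper is a steel hook on the lid's top: a 16 mm wide post whose front face is 2 mm behind this point, with a lip overhanging 4.5 mm forward of that face, underside 4.5 and top 7.5 mm above this point. A flat plate 4.5 mm below reaches 22 mm forward; the bar must land on it, in front of the lip.
- pellet_jar: Brown capped jar, 64 mm across, 100 mm high, on the round wooden turntable (230 mm across, 20 mm high). Bystander. Origin: centre of its underside.
- dish: White ceramic dish, 84 mm across, 28 mm high, on the turntable. Bystander. Origin: centre of its underside.
- canister: Small aluminium canister, 52 mm across, 75 mm high. Bystander. Origin: centre of its underside.
- scraper: Grey algae scraper lying flat, 185 mm long, 75 mm wide, 14 mm high. Bystander. Origin: underside, near the middle.
- net: Green net frame lying flat, 100 mm square with a 130 mm handle, 7 mm high. Bystander. Origin: underside, where frame and handle meet.
Things that resemble listed ones, but are neither listed nor needed, are in the scene too. Several things have the shape of the tub; the one meant has the colours described above.

How it is judged:
By the outcome, as a careful person would: the job done as asked, in the order asked, and still so for the second after the job is handed in, with the robot touching nothing.
It also fails if it takes over 48 s, if anything falls off the work surface, if the arm or the gripper's body presses on something with over 40 N, if the wrist force passes 120 N, or if a joint passes its speed limit or range.

### The arm

A 7-joint arm with a two-finger parallel gripper is mounted at the origin on the work surface. World frame = base frame: x ahead of the robot, y to its left, z up, the work surface at z = 0. Lengths are in m, angles in rad, forces in N, time in s.
With the tool pointing down it reaches from about 0.425 to 1.025 m from the base axis. Payload 9.4 kg.
Tool frame: the origin (TCP) lies on the centre line of the jaws, within the pads' length; the fingertips stand arm.tip_reach ahead of it and the grasp point (between the pads) lies 6 mm ahead of it (arm.tip_reach is the distance from the TCP to the fingertips, in m); y points along the fingers, x is the direction in which the jaws open and shut, and the axes are right-handed (so a half turn about y gives the same grasp; the last joint's range is limited). The gripper opens to 85 mm and grips with 20 to 120 N. Pads are 22 mm wide; open, the fingers measure 114 mm over their backs; the gripper's body (76 mm by 85 mm) begins 54 mm behind the grasp point. The pads swing forward as they close: fully open they stand 13 mm farther back than shut.
Start: joints at [-1.389, 0.599, -0.003, 1.599, 0.002, 0.943, -0.08], TCP at [0.186, 0.701, 0.256] pointing down, gripper open.
Joint ranges: [-2.57, 2.57], [-0.35, 1.97], [-1.29, 1.29], [0.11, 2.56], [-1.05, 4.19], [0.11, 1.86], [-2.63, 2.63]. Speed limits (rad/s): [2.22, 2.22, 3.01, 3.01, 3.14, 3.14, 3.14].

### API

Orientations are given as a rotation vector (axis times angle).
In Python, from rig import arm, imaging, job gives the robot as it stands. The module is installed in compiled form; this text tells all that it offers.
- The arm moves only by the shell command python3 -m handwheel 'ROWS'. ROWS is JSON, a list of rows, each a list of 5 numbers: the shift along the world's x, y, z scaled (see below), then the turn about the world's z scaled (see below), then the closure, from 0 (fully open) to 1 (shut). In form: [[dx, dy, dz, roll, gripper], ...]. A call has 1 to 5 rows; each row shifts and turns the commanded pose from where the row before left it; what a row does not reach is not made up. The controller multiplies each number of a shift by 30 mm and each number of a turn by 8 degrees. A row lasts 1/10 s, in which the tool goes at most 50 mm and 8.59 degrees, less where a joint would pass 70% of its speed; a pose out of reach is approached as far as the arm can. A call with a number of a shift or a turn outside -1 to 1 is refused whole. A call with a gripper value outside its range is refused whole. The fingers move at their own pace and stop on an object; the grip force is fixed at half the most. Time passes only in rows, so rows that do not move let the fingers close. It gives the time, the measured TCP pose, the force and the opening at its end, in the units of the state.
- arm.state(): the state, without advancing time (a new reading comes with each control period).
- imaging.snapshot(name): name is "scene" or "top" or "wrist"; returns (picture, depth): 384x512x3 uint8, red, green, blue; 384x512 float32, m along the optical axis (not along the pixel's ray), 0 where there is no reading.
- imaging.camera_info(name): a dict with "vertical_fov" (degrees; the focal length in pixels is half the picture's height over the tangent of half this angle, whatever the lens; pixels are square), "cx", "cy" (the principal point, pixels), "extrinsics" (4x4, takes a point from camera to world coordinates). Camera axes: x right, y down, z forward; pixel columns grow to the right and rows downward; lengths in m; the calibration is good to about 2 mm. A picture is of the moment at which its call begins: read the wrist's pose just before it. camera_info takes no time and is no camera call; for the wrist camera it gives the pose at the moment of the call.
- job.sign_off(): hands the job in, once; it reports no verdict.
The state is a dict: "clock": time; "joint_positions": joint angles; "qd": joint speeds; "joint_efforts": joint torques, N m; "tool_pos": TCP position; "orientation": TCP orientation; "contact_force": force on the tool from outside, world axes, zero at the start; "torque": the same for the moment, N m; "grip_width": opening from 0.0 (shut) to 1.0 (fully open).
Only numpy, scipy, OpenCV 4.12 (cv2) and the standard library are available. Lean on these libraries where they do the work, as an engineer would, in place of code of your own. Each camera call takes 0.05 s, during which the arm holds its last target.

## Working session

There is one attempt and no reset: what is moved stays moved. The work goes in short steps, Python scripts to look and compute and a shell command to move; the robot and the scene stay as the last step left them, time stands still between calls to the robot, and variables do not carry over. Pictures are saved under pics/ and viewed, and the job is handed in when it is done.

```bash
mkdir -p pics; cat > h.py <<'E'
import numpy as np, cv2
from rig import arm, imaging, job
def snap(n,f):
    inf=imaging.camera_info(n)
    p,d=imaging.snapshot(n)
    cv2.imwrite('pics/'+f+'.png',p[:,:,::-1]); np.savez('pics/'+f+'.npz',p=p,d=d,E=inf['extrinsics'],v=inf['vertical_fov'],c=[inf['cx'],inf['cy']])
    return p,d,inf
class V:
    def __init__(s,f):
        z=np.load('pics/'+f+'.npz'); s.p=z['p'];s.d=z['d'];s.E=z['E'];s.c=z['c'];s.f=s.p.shape[0]/2/np.tan(np.radians(float(z['v']))/2)
    def pt(s,u,v):
        d=s.d[int(round(v)),int(round(u))]; return s.ray(u,v,d)
    def ray(s,u,v,d):
        return (s.E@np.array([(u-s.c[0])/s.f*d,(v-s.c[1])/s.f*d,d,1]))[:3]
    def plane(s,u,v,z):
        o=s.E[:3,3]; r=s.ray(u,v,1)-o; return o+r*(z-o[2])/r[2]
    def proj(s,P):
        q=np.linalg.inv(s.E)@np.append(P,1); return q[:2]/q[2]*s.f+s.c
    def cloud(s):
        vv,uu=np.mgrid[:s.d.shape[0],:s.d.shape[1]]
        P=np.stack([(uu-s.c[0])/s.f*s.d,(vv-s.c[1])/s.f*s.d,s.d],-1)
        return P@s.E[:3,:3].T+s.E[:3,3]
E
python3 - <<'E'
from h import *
for n in('scene','top','wrist'):
    p,d,i=snap(n,n+'0'); print(n,i['vertical_fov'],i['cx'],i['cy'],np.round(i['extrinsics'],3).tolist())
s=arm.state(); print(s, arm.tip_reach)
E
```

```text
scene 56.14039028279354 257.6095264057362 187.61421065824968 [[-0.414, 0.62, -0.666, 1.108], [0.91, 0.29, -0.296, 0.31], [0.01, -0.729, -0.684, 0.661], [0.0, 0.0, 0.0, 1.0]]
top 57.75109951835817 248.17619218291333 192.39804909497107 [[-0.011, -0.992, 0.129, 0.448], [-1.0, 0.01, -0.011, 0.063], [0.009, -0.129, -0.992, 1.014], [0.0, 0.0, 0.0, 1.0]]
wrist 68.15504965617423 254.25065652099494 190.49044395157546 [[0.256, 0.932, 0.256, 0.122], [0.967, -0.246, -0.069, 0.717], [-0.001, 0.266, -0.964, 0.374], [0.0, 0.0, 0.0, 1.0]]
{'clock': 0.15, 'joint_positions': array([-1.38868616,  0.5999405 , -0.00255033,  1.59999056,  0.00179245,
        0.94294098, -0.07980378]), 'qd': array([ 0.00102867, -0.00378971, -0.00154329, -0.00171273,  0.0007645 ,
       -0.00160312,  0.00104762]), 'joint_efforts': array([ 3.25825815e-03, -7.76995969e+01,  1.56687532e+00, -2.58239365e+01,
        1.24627253e-02,  6.73731920e-03,  3.84088366e-06]), 'tool_pos': array([0.18545821, 0.70050301, 0.25559997]), 'orientation': array([-1.32144646, -1.01584393,  1.0174113 ]), 'contact_force': array([-0.81407147, -0.92503395,  0.72281152]), 'torque': array([ 0.00101833,  0.01433374, -0.01171094]), 'grip_width': 0.9957339395891738} 0.025
```

View pics/scene0.png

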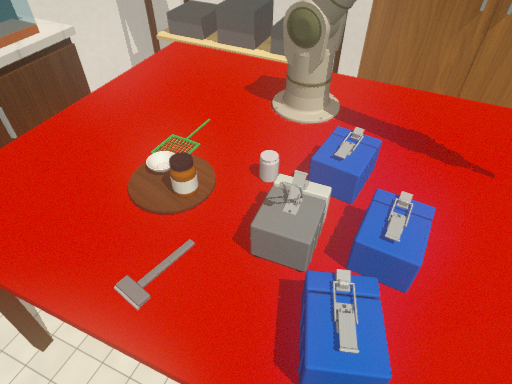

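View pics/top0.png

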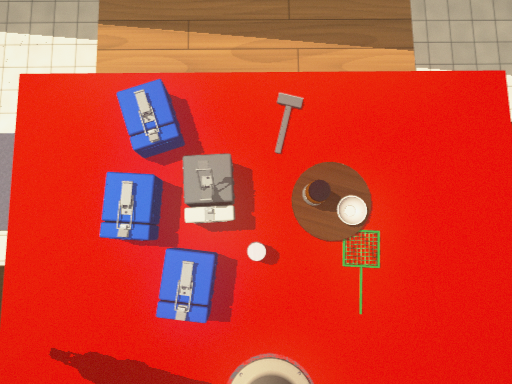

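View pics/wrist0.png

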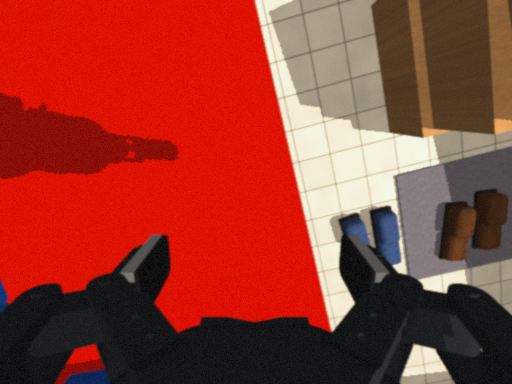

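```bash
python3 - <<'E'
from h import *
v=V('top0'); C=v.cloud(); p=v.p.astype(int)
sub=slice(140,235),slice(170,245)
c=C[sub]; q=p[sub]
red=(q[...,0]-q[...,1]>60)
nz=(c[...,2]>0.095)&(c[...,2]<0.115)&~red&(q[...,2]-q[...,0]<25)
for nm,m in(('grey',nz&(q.mean(-1)<165)),('white',nz&(q.mean(-1)>185))):
    m=cv2.morphologyEx(m.astype(np.uint8),cv2.MORPH_OPEN,np.ones((3,3)))
    n,l,s,_=cv2.connectedComponentsWithStats(m); k=1+s[1:,4].argmax(); m=l==k
    P=c[m]; r=cv2.minAreaRect(P[:,:2].astype(np.float32)*1000); print(nm,s[k],r,np.median(P[:,2]), cv2.boxPoints(r).round(1).tolist())
hi=c[...,2]>0.118
ys,xs=np.nonzero(hi)
for y,x in zip(ys,xs): print(x+170,y+140,np.round(c[y,x]*1000).astype(int),end=';')
print('table',np.median(C[100:300,250:280,2]))
big=cv2.resize(v.p[130:240,160:260,::-1],None,fx=6,fy=5.45,interpolation=cv2.INTER_CUBIC); cv2.imwrite('pics/topz.png',big)
w=V('scene0'); big=cv2.resize(w.p[160:275,240:340,::-1],None,fx=5,fy=5,interpolation=cv2.INTER_CUBIC); cv2.imwrite('pics/scz.png',big)
E
```

```text
grey [  13   14   51   51 1866] ((604.5841064453125, 159.74220275878906), (134.04312133789062, 130.2577362060547), 2.089608907699585) 0.10460158525385416 [[535.2000122070312, 222.39999389648438], [540.0, 92.19999694824219], [673.9000244140625, 97.0999984741211], [669.2000122070312, 227.3000030517578]]
white [ 15  66  48  17 620] ((511.5790710449219, 157.28794860839844), (38.45701599121094, 124.85270690917969), 2.6602964401245117) 0.10320408333253472 [[489.5, 218.8000030517578], [495.29998779296875, 94.0], [533.7000122070312, 95.80000305175781], [527.9000244140625, 220.5]]
238 141 [ 448   63 1014];218 144 [ 448   63 1014];182 148 [ 448   63 1014];188 153 [ 448   63 1014];244 156 [ 448   63 1014];228 157 [ 448   63 1014];243 157 [ 448   63 1014];182 158 [ 448   63 1014];205 160 [632 156 202];206 160 [632 153 201];207 160 [632 151 201];198 161 [629 171 208];199 161 [629 169 205];200 161 [629 167 204];201 161 [629 165 206];202 161 [630 163 201];203 161 [629 160 205];204 161 [629 158 206];205 161 [629 155 207];206 161 [629 153 203];207 161 [630 151 203];198 162 [627 172 204];199 162 [627 
[... 6955 characters left out ...]
5 200 [541 159 164];206 200 [540 157 167];207 200 [541 154 166];208 200 [541 152 164];209 200 [541 150 163];210 200 [541 147 162];211 200 [541 145 160];207 203 [ 448   63 1014];235 204 [ 448   63 1014];170 207 [ 448   63 1014];209 208 [525 154 118];206 209 [522 162 120];208 209 [522 157 118];210 209 [522 152 119];211 209 [522 149 118];211 210 [520 149 119];244 210 [ 448   63 1014];207 211 [517 159 121];208 211 [517 157 119];209 211 [517 154 119];208 212 [515 157 118];232 213 [ 448   63 1014];176 214 [ 448   63 1014];203 215 [ 448   63 1014];195 221 [ 448   63 1014];171 222 [ 448   63 1014];228 222 [ 448   63 1014];175 233 [ 448   63 1014];192 234 [ 448   63 1014];table 2.9105145963992385e-05
```

View pics/topz.png

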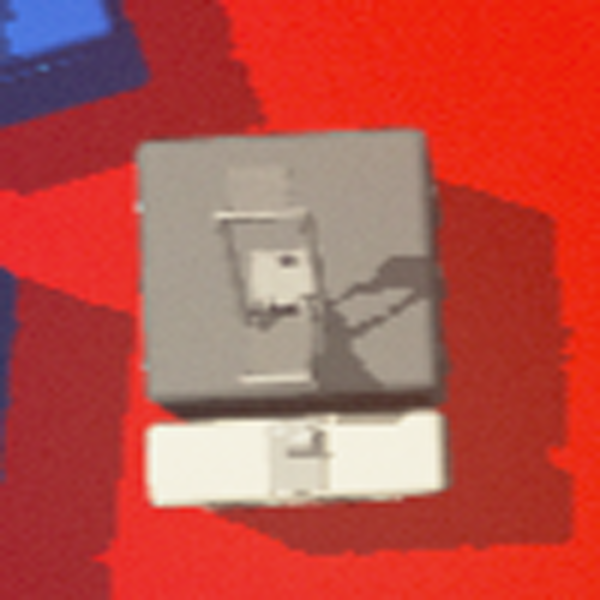

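View pics/scz.png

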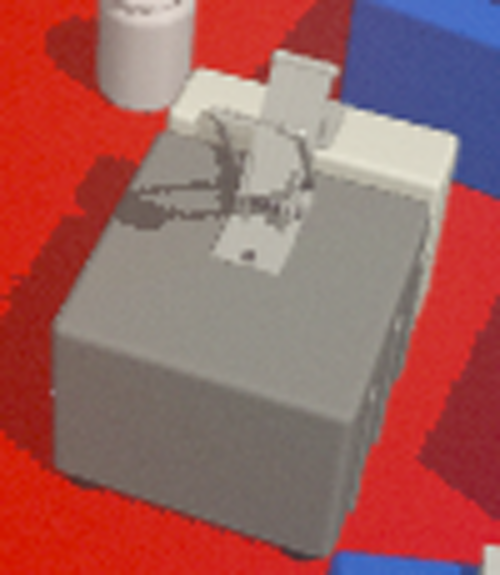

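The tub's flat top measures x 0.54–0.67 and y 0.095–0.225 at z 0.105, with the lid facing the robot and the tub yawed about 2°. That puts the lever pivot near (0.579, 0.159, 0.115), the lever tip near (0.542, 0.158, 0.165) and the loop tab near (0.625, 0.161, 0.200). These agree with the given sizes. Next I raise the arm, shut the fingers and square the tool.

```bash
python3 -c "
from h import *
from scipy.spatial.transform import Rotation as R
print(R.from_rotvec(arm.state()['orientation']).as_matrix().round(3))"
python3 -m handwheel '[[0.5,-0.5,1,1,1],[0.9,-1,1,1,1],[0.9,-1,0,0,1],[0.9,-1,0,0,1],[0.9,-1,0,0,1]]'
python3 -c "
from h import *
from scipy.spatial.transform import Rotation as R
s=arm.state();print(R.from_rotvec(s['orientation']).as_matrix().round(3),s['tool_pos'],s['grip_width'],arm.tip_reach)"
```

```text
[[ 0.256 -0.    -0.967]
 [ 0.967 -0.001  0.256]
 [-0.001 -1.    -0.   ]]
clock: 0.65
tool_pos: [0.3094, 0.5646, 0.3162]
orientation: [-1.2, -1.224, 1.224]
contact_force: [1.0, -0.3, -0.4]
grip_width: 0.142
[[-0.02  0.   -1.  ]
 [ 1.    0.   -0.02]
 [ 0.   -1.   -0.  ]] [0.3093539  0.56458658 0.31620563] 0.14217867295042896 0.025
```

```bash
python3 -m handwheel '[[0.95,-1,0,0,1],[0.95,-1,0,0,1],[0.95,-1,0,0,1],[0.95,-1,0,0,1],[0.95,-1,0,0,1]]'
python3 -m handwheel '[[0.95,-1,0,0,1],[0.95,-1,0,0,1],[0.95,-1,0,0,1],[0.95,-1,0,0,1],[0.95,-1,0,0,1]]'
python3 - <<'E'
from h import *
snap('top','top1'); snap('wrist','wrist1'); snap('scene','scene1')
print(arm.state()['tool_pos'])
E
```

```text
clock: 1.15
tool_pos: [0.4518, 0.4146, 0.316]
orientation: [-1.199, -1.224, 1.224]
contact_force: [0.5, 0.3, 0.2]
grip_width: 0.0
clock: 1.65
tool_pos: [0.5943, 0.2646, 0.316]
orientation: [-1.199, -1.224, 1.224]
contact_force: [0.6, 0.5, 0.5]
grip_width: 0.0
[0.59529847 0.2626428  0.31564537]
```

View pics/wrist1.png

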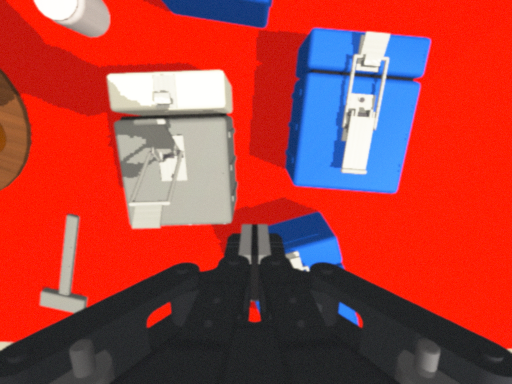

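View pics/scene1.png

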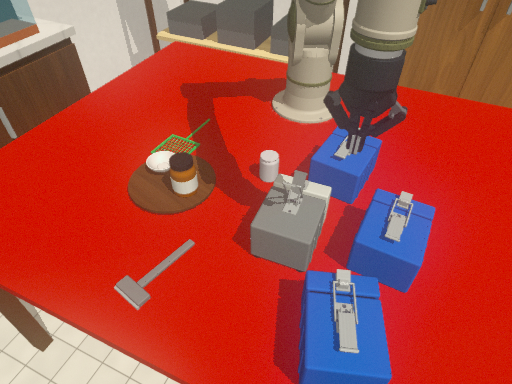

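```bash
python3 - <<'E'
from h import *
v=V('wrist1'); C=v.cloud()
tcp=arm.state()['tool_pos']
for r in range(220,275,6):
    print(r,[tuple(((C[r,c]-tcp)*1000).round().astype(int)) if v.d[r,c]>0 and v.d[r,c]<.25 else 0 for c in range(232,282,6)])
# loop, tab, keeper from wrist
for n,(a,b) in dict(tab=(146,215),keeper=(162,97)).items(): print(n,C[b,a].round(4))
cv2.imwrite('pics/w1z.png',cv2.resize(v.p[60:240,95:250,::-1],None,fx=3.4,fy=3.3,interpolation=cv2.INTER_CUBIC))
E
```

```text
220 [0, 0, 0, 0, 0, 0, 0, 0, 0]
226 [0, 0, (np.int64(-6), np.int64(-12), np.int64(-17)), (np.int64(-6), np.int64(-9), np.int64(-17)), (np.int64(-6), np.int64(-6), np.int64(-16)), (np.int64(-6), np.int64(-3), np.int64(-17)), 0, 0, 0]
232 [0, 0, (np.int64(-6), np.int64(-12), np.int64(-9)), (np.int64(-6), np.int64(-9), np.int64(-10)), (np.int64(-6), np.int64(-6), np.int64(-9)), (np.int64(-6), np.int64(-3), np.int64(-8)), (np.int64(-6), np.int64(0), np.int64(-10)), 0, 0]
238 [(np.int64(-2), np.int64(-18), np.int64(-11)), (np.int64(-1), np.int64(-15), np.int64(-12)), (np.int64(-6), np.int64(-11), np.int64(-2)), (np.int64(-6), np.int64(-9), np.int64(-2)), (np.int64(-5), np.int64(-6), np.int64(-3)), (np.int64(-5), np.int64(-3), np.int64(-4)), (np.int64(-6), np.int64(0), np.int64(-3)), (np.int64(-2), np.int64(3), np.int64(-11)), (np.int64(-1), np.int64(6), np.int64(-12))]
244 [(np.int64(-2), np.int64(-17), np.int64(-4)), (np.int64(-2), np.int64(-14), np.int64(-5)), (np.int64(-6), np.int64(-11), np.int64(4)), (np.int64(-6), np.int64(-9), np.int64(3)), (np.int64(-6), np.int64(-6), np.int64(3))
[... 1491 characters left out ...]
(-10), np.int64(26)), (np.int64(-1), np.int64(-8), np.int64(17)), 0, (np.int64(-7), np.int64(-4), np.int64(26)), (np.int64(-7), np.int64(-2), np.int64(26)), (np.int64(-7), np.int64(1), np.int64(25)), (np.int64(-7), np.int64(3), np.int64(26))]
274 [(np.int64(-6), np.int64(-15), np.int64(29)), (np.int64(-7), np.int64(-12), np.int64(30)), (np.int64(-6), np.int64(-10), np.int64(29)), (np.int64(-2), np.int64(-8), np.int64(22)), (np.int64(4), np.int64(-6), np.int64(13)), (np.int64(-7), np.int64(-4), np.int64(29)), (np.int64(-7), np.int64(-2), np.int64(30)), (np.int64(-7), np.int64(0), np.int64(29)), (np.int64(-7), np.int64(3), np.int64(30))]
tab [0.6224 0.1601 0.1984]
keeper [0.5195 0.1569 0.1193]
```

View pics/w1z.png

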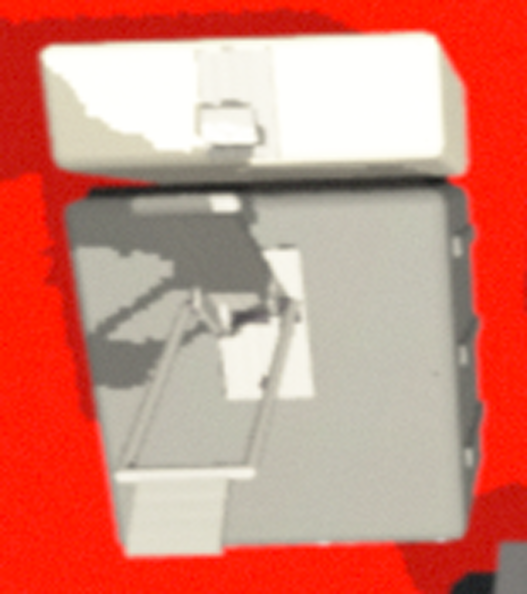

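```bash
python3 -m handwheel '[[0.85,-0.85,0,0,1],[0.85,-0.85,0,0,1],[0.8,-0.85,0,0,1],[0,-0.85,0,0,1],[0,0,0,0,1]]'
python3 -m handwheel '[[0,0,0,0,1],[0,0,0,0,1]]'
python3 - <<'E'
from h import *
snap('wrist','wrist2');snap('scene','scene2'); snap('top','top2')
v=V('wrist2'); C=v.cloud()
tcp=arm.state()['tool_pos'];print(tcp)
for r in range(216,250,4):
    print(r,[((C[r,c]-tcp)*1000).round().astype(int).tolist() if v.d[r,c]>0 and v.d[r,c]<.25 else 0 for c in range(238,274,4)])
E
```

```text
clock: 2.3
tool_pos: [0.6687, 0.1603, 0.3157]
orientation: [-1.203, -1.22, 1.223]
contact_force: [0.4, -0.2, 0.2]
grip_width: 0.002
clock: 2.5
tool_pos: [0.6676, 0.1662, 0.3161]
orientation: [-1.197, -1.226, 1.225]
contact_force: [-0.8, 1.1, -0.1]
grip_width: 0.005
[0.66790931 0.16568363 0.3161506 ]
216 [0, 0, 0, 0, 0, 0, 0, 0, 0]
220 [0, 0, 0, 0, 0, 0, 0, 0, 0]
224 [0, [-10, -7, -20], [-10, -5, -20], [-10, -3, -20], [-10, -1, -21], [-10, 1, -20], [-10, 3, -20], [-10, 5, -21], 0]
228 [0, [-10, -7, -15], [-10, -5, -15], [-10, -3, -15], [-10, -1, -15], [-10, 1, -14], [-10, 3, -14], [-10, 5, -16], 0]
232 [0, [-10, -7, -10], [-10, -5, -9], [-10, -3, -9], [-10, -1, -9], [-10, 1, -10], [-10, 3, -10], [-11, 5, -9], 0]
236 [[-6, -9, -14], [-10, -7, -5], [-10, -5, -5], [-10, -3, -5], [-10, -1, -6], [-10, 1, -4], [-10, 3, -5], [-10, 5, -5], [-6, 7, -15]]
240 [[-6, -9, -9], [-10, -6, -1], [-10, -5, 0], [-10, -3, 0], [-10, -1, 0], [-10, 1, 0], [-10, 3, -1], [-10, 5, -1], [-6, 7, -10]]
244 [[-6, -8, -4], [-10, -6, 3], [-11, -4, 4], [-11, -3, 4], [-10, -1, 4], [-10, 1, 4], [-10, 3, 3], [-11, 4, 4], [-6, 7, -5]]
248 [[-6, -8, 0], [-10, -6, 7], [-10, -4, 8], [-10, -3, 7], [-10, -1, 6], [-10, 1, 7], [-11, 2, 8], [-10, 4, 7], [-7, 6, 0]]
```

View pics/wrist2.png

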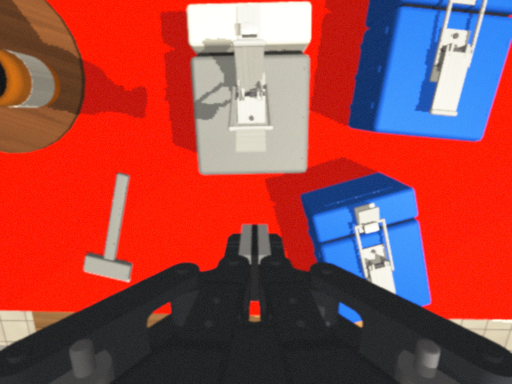

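View pics/scene2.png

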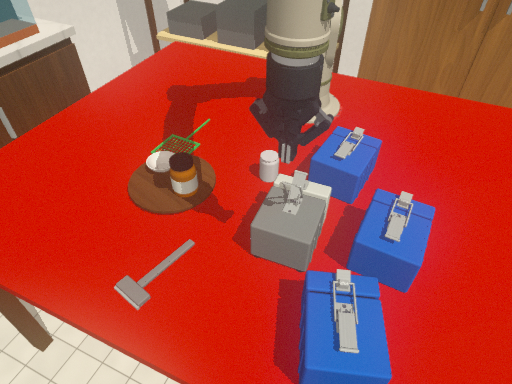

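View pics/top2.png

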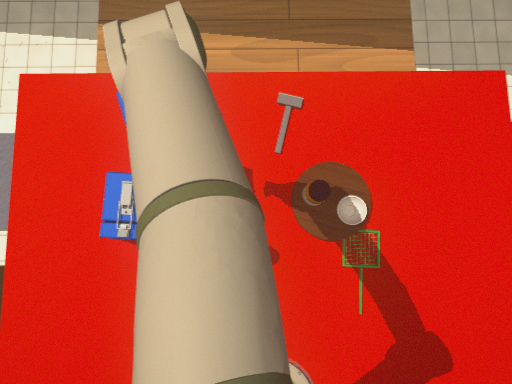

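```bash
python3 - <<'E'
from h import *
v=V('wrist2'); C=v.cloud()
cv2.imwrite('pics/w2z.png',cv2.resize(v.p[0:180,180:320,::-1],None,fx=4,fy=3.3,interpolation=cv2.INTER_CUBIC))
s=(C[...,0]>.49)&(C[...,0]<.66)&(abs(C[...,1]-.16)<.03)&(C[...,2]>.15)&(C[...,2]<.215)
P=C[s]*1000
for a,b in((530,550),(550,570),(590,600),(600,610),(610,616),(616,622),(622,628),(628,640)):
    q=P[(P[:,0]>=a)&(P[:,0]<b)]
    if len(q): print(a,b,len(q),q.mean(0).round(1),q[:,1].min().round(),q[:,1].max().round(),q[:,2].max().round())
s=(C[...,0]>.49)&(C[...,0]<.54)&(abs(C[...,1]-.16)<.03)&(C[...,2]>.112)&(C[...,2]<.15)
P=C[s]*1000; print('keeper',P.min(0),P.max(0),P.mean(0)); 
print(v.proj([.579,.159,.115]),v.proj([.625,.161,.2]))
E
```

```text
530 550 423 [545.6 158.  164.9] 143.0 173.0 170.0
550 570 284 [553.3 157.6 154.9] 145.0 171.0 161.0
590 600 97 [595.5 159.9 162.9] 141.0 179.0 173.0
600 610 110 [605.6 160.5 179.5] 141.0 179.0 188.0
610 616 239 [613.6 161.  191.7] 142.0 179.0 195.0
616 622 237 [619.  160.6 195.9] 143.0 173.0 200.0
622 628 238 [625.1 161.2 201.1] 149.0 173.0 205.0
628 640 155 [630.  160.9 204.6] 150.0 173.0 207.0
keeper [514.67589226 148.71200914 112.16011956] [526.37801107 164.87396914 121.62018125] [521.02886918 156.60157818 118.4804888 ]
[250.18732706  90.40511283] [250.27050807 142.09281766]
```

View pics/w2z.png

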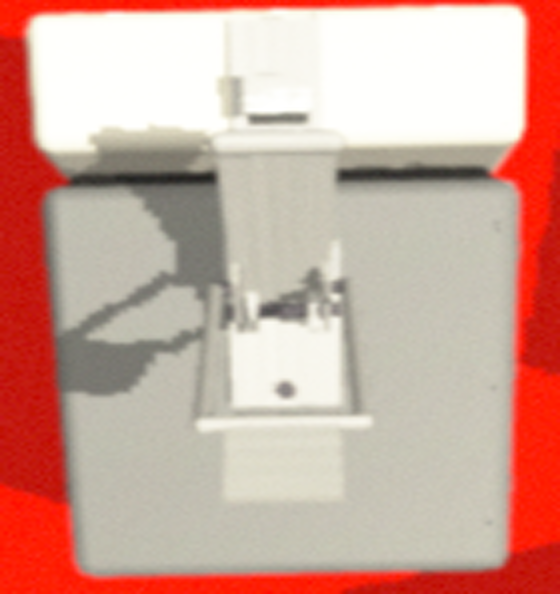

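The new views agree with the first: tab about (0.625, 0.161, 0.201), lever tip about (0.543, 0.158, 0.165), keeper lip front x ≈ 0.515. I now lower the tool behind the tab and push it forward.

```bash
python3 -m handwheel '[[0,-0.15,-0.85,0,1],[0,0,-0.85,0,1],[0,0,-0.85,0,1],[0,0,-0.8,0,1],[0,0,0,0,1]]'
python3 -m handwheel '[[0,0,0,0,1],[-0.4,0,0,0,1],[-0.4,0,0,0,1],[-0.3,0,0,0,1],[-0.3,0,0,0,1]]'
python3 - <<'E'
from h import *
snap('scene','scene3');snap('wrist','wrist3');print(arm.state()['tool_pos'],arm.state()['contact_force'])
w=V('scene3'); cv2.imwrite('pics/sc3z.png',cv2.resize(w.p[110:275,220:350,::-1],None,fx=4,fy=3.6,interpolation=cv2.INTER_CUBIC))
E
```

```text
clock: 3.15
tool_pos: [0.6665, 0.16, 0.2124]
orientation: [-1.196, -1.221, 1.229]
contact_force: [-1.0, 0.2, 0.0]
grip_width: -0.001
clock: 3.65
tool_pos: [0.6254, 0.1597, 0.2165]
orientation: [-1.2, -1.225, 1.224]
contact_force: [1.1, -0.9, -0.3]
grip_width: -0.003
[0.6250097  0.15968082 0.21622018] [-0.00384874 -0.09101932  0.01910648]
```

View pics/sc3z.png

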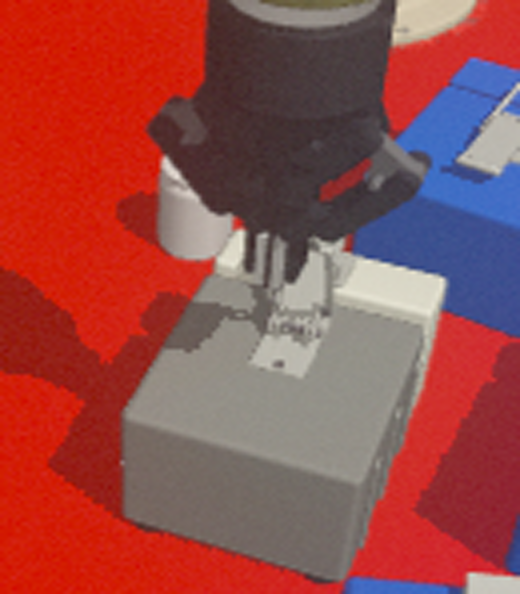

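View pics/wrist3.png

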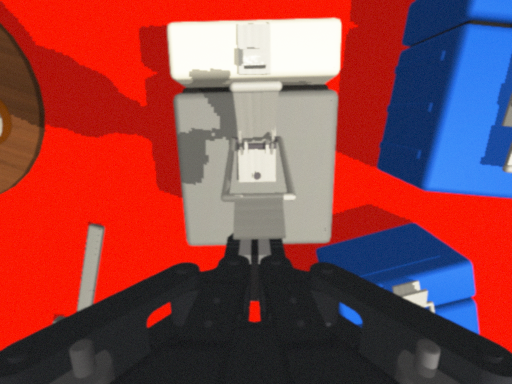

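The wrist view shows the fingers at (255,245) against the tab, with the loop still leaning back (bar at row 197). I keep pushing.

```bash
python3 -m handwheel '[[-0.33,0,0,0,1],[-0.33,0,0,0,1],[-0.33,0,0,0,1],[-0.33,0,0,0,1],[0,0,0,0,1]]'
python3 - <<'E'
from h import *
snap('wrist','wrist4');print(arm.state()['tool_pos'],arm.state()['contact_force'])
E
```

```text
clock: 4.25
tool_pos: [0.5852, 0.1596, 0.2156]
orientation: [-1.198, -1.224, 1.225]
contact_force: [0.9, -0.3, 0.2]
grip_width: 0.003
[0.58620185 0.15964078 0.21576472] [0.68218383 0.74595658 0.62159763]
```

View pics/wrist4.png

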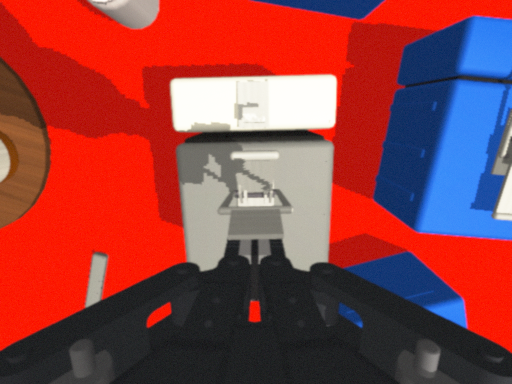

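```bash
python3 -m handwheel '[[-0.33,0,0,0,1],[-0.33,0,0,0,1],[-0.33,0,0,0,1],[0,0,0,0,1],[0,0,0,0,1]]'
python3 - <<'E'
from h import *
snap('wrist','wrist5');print(arm.state()['tool_pos'],arm.state()['contact_force'])
E
```

```text
clock: 4.8
tool_pos: [0.5571, 0.1596, 0.2158]
orientation: [-1.2, -1.225, 1.224]
contact_force: [0.1, 0.1, -0.2]
grip_width: 0.004
[0.55736657 0.1596234  0.21578545] [-0.20551881  0.90563006  0.11271981]
```

View pics/wrist5.png

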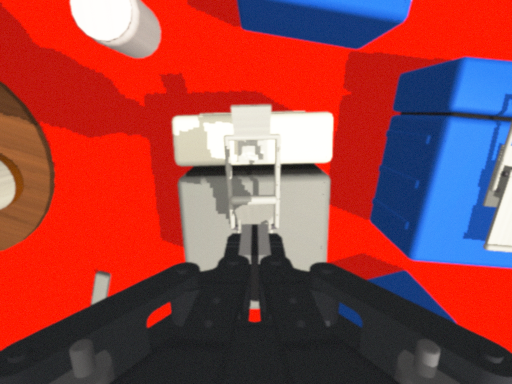

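The loop has fallen forward astride the lever (bar at row 135, tab at row 115). I check where it landed and whether the lever moved.

```bash
python3 - <<'E'
from h import *
v=V('wrist5'); C=v.cloud()
cv2.imwrite('pics/w5z.png',cv2.resize(v.p[90:240,200:310,::-1],None,fx=5,fy=4,interpolation=cv2.INTER_CUBIC))
for r in range(100,215,4):
    print(r,[(C[r,c]*1000).round().astype(int).tolist() for c in (229,235,252,268,278)])
E
```

```text
100 [[478, 129, 1], [478, 135, 1], [478, 154, 2], [477, 172, 1], [477, 183, 1]]
104 [[483, 129, 0], [491, 157, 334], [482, 154, 2], [486, 165, 156], [481, 184, 0]]
108 [[487, 129, 1], [489, 146, 157], [488, 156, 158], [488, 165, 158], [486, 184, 0]]
112 [[491, 129, 1], [491, 145, 156], [491, 156, 157], [491, 165, 156], [490, 177, 85]]
116 [[494, 137, 101], [493, 145, 156], [493, 156, 155], [493, 166, 154], [493, 176, 103]]
120 [[497, 137, 103], [496, 145, 153], [496, 156, 152], [495, 166, 152], [496, 176, 104]]
124 [[500, 137, 104], [498, 145, 152], [498, 156, 152], [498, 166, 150], [499, 176, 103]]
128 [[503, 137, 103], [501, 145, 149], [501, 156, 150], [500, 166, 150], [503, 176, 104]]
132 [[507, 137, 102], [503, 145, 149], [503, 156, 147], [503, 166, 149], [506, 176, 103]]
136 [[506, 141, 146], [506, 145, 146], [506, 156, 147], [506, 166, 147], [505, 173, 147]]
140 [[509, 141, 146], [509, 145, 146], [512, 156, 106], [512, 169, 104], [508, 173, 146]]
144 [[512, 141, 145], [516, 142, 105], [515, 156, 107], [515, 169, 106], [511, 173, 146]]
148 [[514, 141, 144], [519, 142, 105], [517
[... 781 characters left out ...]
], [549, 142, 105], [548, 156, 107], [548, 170, 106], [540, 175, 138]]
188 [[543, 140, 139], [552, 142, 106], [552, 157, 106], [551, 170, 106], [543, 175, 139]]
192 [[546, 140, 138], [556, 142, 105], [555, 157, 105], [555, 170, 106], [546, 175, 137]]
196 [[550, 140, 137], [542, 146, 163], [541, 157, 165], [541, 167, 165], [549, 176, 136]]
200 [[553, 140, 136], [543, 146, 167], [543, 157, 168], [543, 167, 167], [553, 176, 135]]
204 [[557, 140, 134], [546, 146, 168], [546, 157, 166], [546, 167, 164], [556, 176, 135]]
208 [[560, 140, 134], [551, 146, 159], [551, 157, 158], [552, 167, 156], [559, 176, 134]]
212 [[564, 140, 133], [557, 145, 150], [557, 157, 149], [557, 168, 148], [563, 176, 134]]
```

View pics/w5z.png

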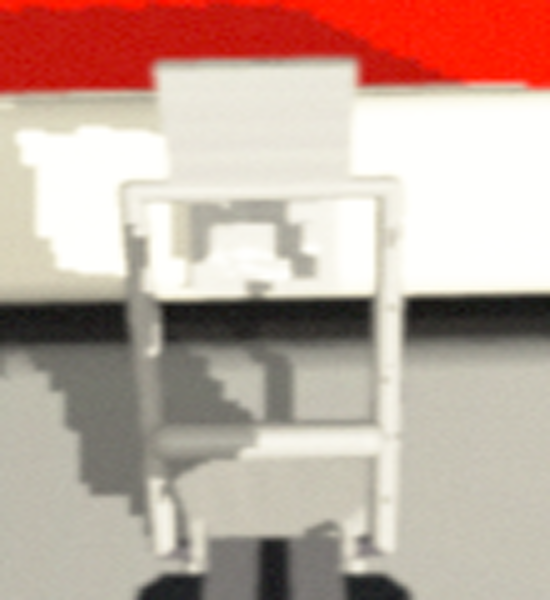

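```bash
python3 -m handwheel '[[0,0,0,0,1],[0,0,0,0,1],[0,0,0,0,1]]'
python3 - <<'E'
from h import *
snap('wrist','wrist6');v=V('wrist6'); C=v.cloud()
cv2.imwrite('pics/w6z.png',cv2.resize(v.p[90:240,200:310,::-1],None,fx=5,fy=4,interpolation=cv2.INTER_CUBIC))
for r in range(96,215,4):
    print(r,[(C[r,c]*1000).round().astype(int).tolist() for c in (229,235,252,268,278)])
E
```

```text
clock: 5.15
tool_pos: [0.5573, 0.1595, 0.2155]
orientation: [-1.2, -1.224, 1.224]
contact_force: [0.5, -0.4, 0.4]
grip_width: -0.0
96 [[474, 128, 1], [474, 135, 1], [474, 154, 1], [473, 172, 0], [473, 183, 1]]
100 [[478, 129, 1], [478, 135, 1], [478, 154, 2], [477, 172, 0], [477, 183, 0]]
104 [[483, 129, 2], [483, 135, 0], [485, 155, 110], [482, 172, 1], [482, 183, 2]]
108 [[487, 129, 1], [487, 135, 1], [488, 155, 109], [486, 172, 2], [486, 184, 1]]
112 [[491, 129, 4], [491, 157, 334], [491, 155, 110], [491, 169, 86], [490, 177, 85]]
116 [[494, 137, 102], [494, 142, 102], [494, 155, 109], [494, 168, 101], [494, 176, 102]]
120 [[497, 137, 104], [497, 142, 103], [497, 155, 110], [497, 168, 103], [497, 176, 104]]
124 [[500, 137, 104], [500, 142, 103], [500, 155, 110], [500, 168, 103], [500, 176, 105]]
128 [[504, 137, 104], [503, 142, 103], [503, 156, 110], [503, 168, 103], [503, 176, 104]]
132 [[507, 137, 104], [506, 142, 108], [506, 156, 109], [506, 168, 109], [506, 176, 104]]
136 [[509, 138, 110], [509, 142, 110], [509, 156, 111], [509, 168, 109], [509, 176, 104]]
140 [[512, 138, 110]
[... 978 characters left out ...]
], [548, 142, 107], [548, 156, 106], [548, 170, 106], [544, 176, 121]]
188 [[552, 137, 105], [552, 142, 105], [551, 156, 108], [551, 170, 106], [547, 177, 122]]
192 [[556, 137, 105], [555, 142, 107], [555, 156, 106], [555, 170, 105], [551, 177, 121]]
196 [[559, 137, 106], [541, 146, 166], [541, 157, 166], [541, 166, 167], [553, 177, 125]]
200 [[563, 137, 106], [543, 146, 167], [543, 157, 167], [543, 167, 166], [556, 177, 124]]
204 [[566, 137, 105], [546, 146, 168], [546, 157, 166], [547, 167, 164], [560, 177, 124]]
208 [[569, 137, 107], [552, 146, 157], [552, 157, 157], [552, 167, 155], [562, 177, 126]]
212 [[573, 137, 106], [566, 144, 126], [558, 157, 148], [558, 168, 147], [565, 177, 127]]
```

View pics/w6z.png

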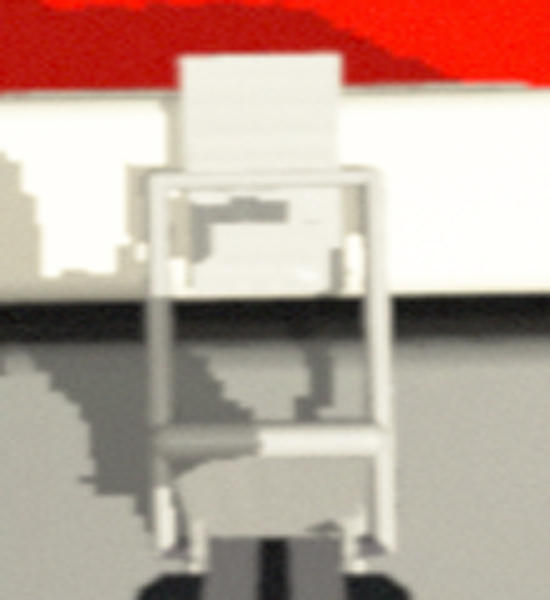

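The bar's top is at about (0.508, 0.156, 0.111), resting on the plate in front of the lip (lip front 0.515). The lever hasn't moved (tip edge at 0.542, 0.167). I move the shut fingers in front of the lever and go down.

```bash
python3 -m handwheel '[[-0.45,-0.05,0.2,0,1],[-0.45,0,0,0,1],[-0.45,0,0,0,1],[0,0,0,0,1],[0,0,0,0,1]]'
python3 -m handwheel '[[0,0,-0.5,0,1],[0,0,-0.5,0,1],[0,0,-0.5,0,1],[0,0,0,0,1],[0,0,0,0,1]]'
python3 - <<'E'
from h import *
snap('wrist','wrist7');snap('scene','scene7');print(arm.state()['tool_pos'],arm.state()['contact_force'])
w=V('scene7'); cv2.imwrite('pics/sc7z.png',cv2.resize(w.p[110:275,220:350,::-1],None,fx=4,fy=3.6,interpolation=cv2.INTER_CUBIC))
E
```

```text
clock: 5.7
tool_pos: [0.5163, 0.1582, 0.2219]
orientation: [-1.199, -1.225, 1.224]
contact_force: [0.6, 0.5, 0.4]
grip_width: 0.001
clock: 6.2
tool_pos: [0.517, 0.1581, 0.1766]
orientation: [-1.2, -1.224, 1.224]
contact_force: [0.1, 0.1, -0.2]
grip_width: -0.0
[0.51715188 0.15817173 0.17722386] [ 0.6362931  -0.49922314  0.40146654]
```

View pics/wrist7.png

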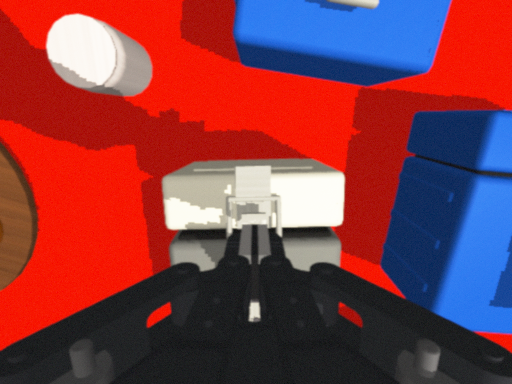

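View pics/sc7z.png

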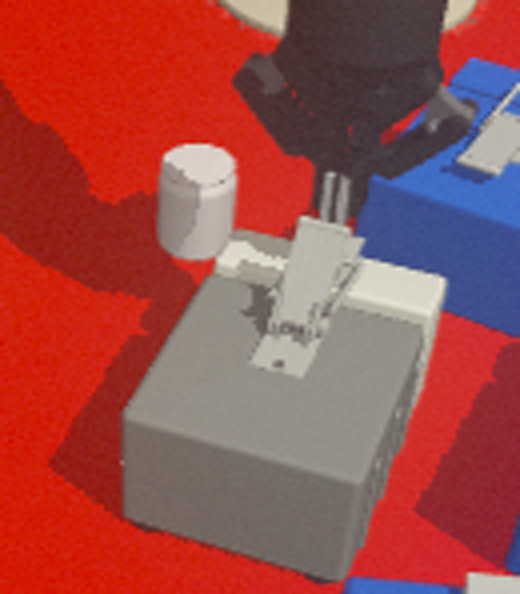

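```bash
python3 -m handwheel '[[0.3,0,-0.1,0,1],[0.3,0,0,0,1],[0.3,0,0.15,0,1],[0.3,0,0.2,0,1],[0,0,0,0,1]]'
python3 - <<'E'
from h import *
snap('wrist','wrist8');print(arm.state()['tool_pos'],arm.state()['contact_force'])
v=V('wrist8');C=v.cloud();cv2.imwrite('pics/w8z.png',cv2.resize(v.p[110:260,180:330,::-1],None,fx=4,fy=4,interpolation=cv2.INTER_CUBIC))
for r in range(130,230,5): print(r,[(C[r,c]*1000).round().astype(int).tolist() for c in (238,252,266)])
E
```

```text
clock: 6.8
tool_pos: [0.5549, 0.158, 0.1851]
orientation: [-1.202, -1.226, 1.222]
contact_force: [-0.5, 0.1, 0.3]
grip_width: -0.003
[0.55391721 0.15794773 0.18469669] [-0.0844596  -0.43424327 -0.34206813]
130 [[500, 145, 110], [500, 154, 111], [500, 164, 111]]
135 [[504, 145, 108], [504, 154, 110], [503, 164, 109]]
140 [[507, 145, 110], [507, 154, 111], [507, 164, 110]]
145 [[511, 145, 109], [510, 155, 110], [510, 164, 109]]
150 [[514, 145, 110], [514, 155, 111], [514, 164, 109]]
155 [[518, 145, 107], [516, 155, 118], [516, 164, 118]]
160 [[521, 145, 106], [519, 155, 119], [519, 164, 118]]
165 [[525, 145, 107], [522, 155, 118], [522, 164, 119]]
170 [[528, 145, 107], [526, 155, 119], [528, 165, 107]]
175 [[538, 144, 80], [538, 155, 80], [537, 166, 82]]
180 [[538, 144, 97], [538, 155, 97], [538, 165, 97]]
185 [[541, 145, 99], [541, 155, 100], [541, 165, 100]]
190 [[544, 145, 103], [544, 155, 104], [544, 165, 103]]
195 [[547, 145, 107], [547, 155, 106], [547, 165, 105]]
200 [[551, 145, 105], [551, 155, 105], [550, 165, 106]]
205 [[555, 145, 105], [555, 155, 105], [554, 165, 106]]
210 [[558, 145, 107], [558, 155, 106], [558, 166, 106]]
215 [[562, 145, 108], [561, 155, 108], [561, 166, 107]]
220 [[566, 145, 107], [566, 155, 108], [565, 166, 108]]
225 [[569, 145, 110], [545, 155, 166], [545, 163, 167]]
```

View pics/w8z.png

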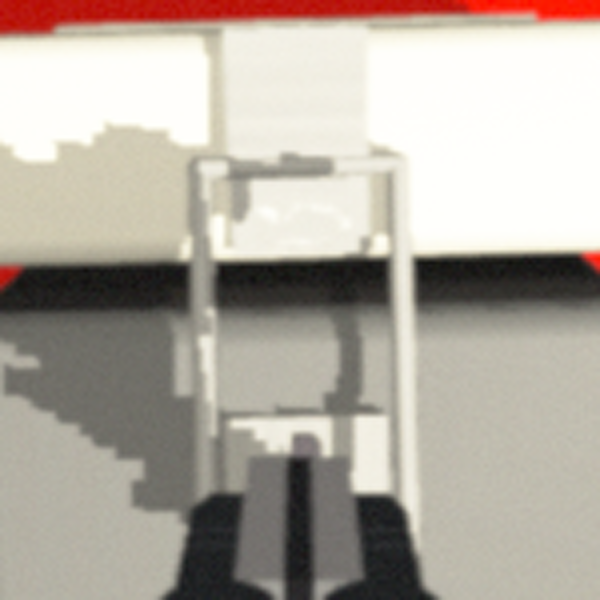

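The bar has drawn back to x ≈ 0.513 against the lip, below it. I continue the arc.

```bash
python3 -m handwheel '[[0.33,0,0.13,0,1],[0.31,0,0.01,0,1],[0.3,0,-0.03,0,1],[0.23,0,-0.1,0,1],[0,0,0,0,1]]'
python3 - <<'E'
from h import *
snap('wrist','wrist9');print(arm.state()['tool_pos'],arm.state()['contact_force'])
v=V('wrist9');C=v.cloud();cv2.imwrite('pics/w9z.png',cv2.resize(v.p[80:260,170:340,::-1],None,fx=3.5,fy=3.3,interpolation=cv2.INTER_CUBIC))
for r in range(90,170,5): print(r,[(C[r,c]*1000).round().astype(int).tolist() for c in (238,252,266)])
E
```

```text
clock: 7.35
tool_pos: [0.5888, 0.158, 0.1839]
orientation: [-1.2, -1.224, 1.224]
contact_force: [-0.2, -0.3, 0.2]
grip_width: 0.0
[0.58818794 0.1578672  0.18395202] [-0.91475327  0.21612727  0.60088412]
90 [[509, 145, 111], [509, 154, 111], [509, 163, 110]]
95 [[512, 145, 112], [512, 154, 112], [512, 163, 112]]
100 [[515, 145, 111], [515, 154, 111], [515, 163, 112]]
105 [[518, 145, 111], [518, 154, 118], [518, 163, 119]]
110 [[521, 145, 111], [521, 154, 119], [521, 163, 119]]
115 [[525, 145, 108], [524, 154, 120], [524, 163, 120]]
120 [[528, 145, 106], [527, 154, 119], [527, 163, 119]]
125 [[531, 145, 105], [531, 154, 108], [531, 164, 107]]
130 [[535, 145, 102], [534, 154, 102], [534, 164, 101]]
135 [[538, 144, 99], [538, 154, 98], [538, 164, 98]]
140 [[542, 144, 99], [541, 154, 101], [541, 164, 99]]
145 [[545, 145, 104], [545, 154, 104], [544, 164, 104]]
150 [[548, 145, 106], [548, 154, 105], [548, 164, 106]]
155 [[551, 145, 106], [551, 155, 106], [551, 164, 106]]
160 [[555, 145, 105], [555, 155, 107], [555, 164, 106]]
165 [[559, 145, 105], [558, 155, 106], [558, 164, 105]]
```

View pics/w9z.png

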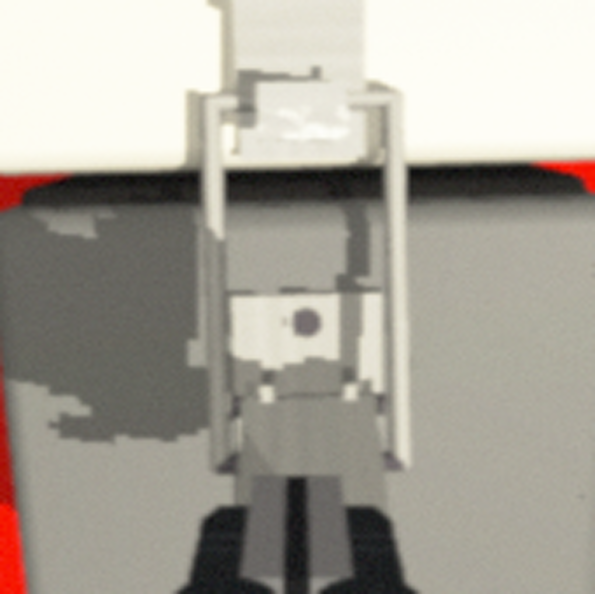

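The bar is now behind the lip front at (300,95) in the crop, hooked under it. I go on pressing backward and down.

```bash
python3 -m handwheel '[[0.24,0,-0.12,0,1],[0.21,0,-0.17,0,1],[0.2,0,-0.2,0,1],[0.13,0,-0.22,0,1],[0,0,0,0,1]]'
python3 -m handwheel '[[0.1,0,-0.25,0,1],[0.06,0,-0.25,0,1],[0.03,0,-0.2,0,1],[0,0,-0.1,0,1],[0,0,0,0,1]]'
python3 - <<'E'
from h import *
snap('wrist','wrist10');print(arm.state()['tool_pos'],arm.state()['contact_force'])
v=V('wrist10');C=v.cloud();cv2.imwrite('pics/w10z.png',cv2.resize(v.p[60:260,160:350,::-1],None,fx=3.1,fy=2.9,interpolation=cv2.INTER_CUBIC))
E
```

```text
clock: 7.9
tool_pos: [0.6114, 0.1577, 0.1617]
orientation: [-1.199, -1.223, 1.225]
contact_force: [0.6, -1.1, 0.3]
grip_width: -0.0
clock: 8.4
tool_pos: [0.6166, 0.1578, 0.1436]
orientation: [-1.2, -1.225, 1.223]
contact_force: [-14.2, -3.9, 50.8]
grip_width: 0.001
[0.61657806 0.15781358 0.14358361] [-14.93020811  -2.89395546  49.15423122]
```

View pics/w10z.png

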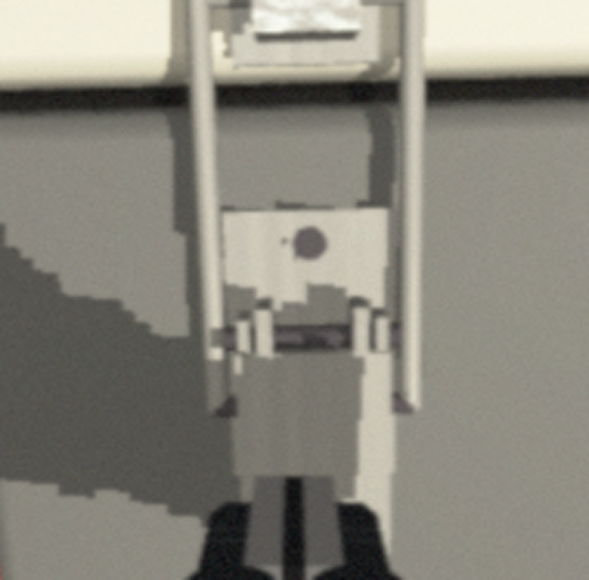

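The vertical force is 50 N at tip height 0.119, so the lever is down on its stop. I lift off straight away and check.

```bash
python3 -m handwheel '[[0,0,0.3,0,1],[0,0,0.8,0,1],[0,0,1,0,1],[0,0,1,0,1],[0,0,1,0,1]]'
python3 -m handwheel '[[0.5,0,1,0,1],[0.6,0,0,0,1],[0.6,0,0,0,1],[0,0,0,0,1],[0,0,0,0,1]]'
python3 - <<'E'
from h import *
snap('wrist','wrist11');snap('scene','scene11');print(arm.state()['tool_pos'],arm.state()['contact_force'])
v=V('wrist11');C=v.cloud()
m=(abs(C[...,1]-.158)<.008)&(C[...,0]>.48)&(C[...,0]<.66)
for a in range(480,656,6):
    q=C[m&(C[...,0]*1000>=a)&(C[...,0]*1000<a+6)]
    if len(q): print(a,(np.median(q[:,2])*1000).round(1),(q[:,2].max()*1000).round(1))
w=V('scene11'); cv2.imwrite('pics/sc11z.png',cv2.resize(w.p[110:275,220:350,::-1],None,fx=4,fy=3.6,interpolation=cv2.INTER_CUBIC))
E
```

```text
clock: 8.95
tool_pos: [0.6164, 0.1578, 0.2625]
orientation: [-1.199, -1.223, 1.225]
contact_force: [0.2, 0.2, -0.6]
grip_width: 0.004
clock: 9.45
tool_pos: [0.6671, 0.1578, 0.291]
orientation: [-1.199, -1.223, 1.225]
contact_force: [-0.6, 0.4, -1.0]
grip_width: -0.006
[0.66681388 0.15798535 0.29143212] [0.66267146 0.64425322 0.65915532]
498 117.5 119.0
504 116.5 119.4
510 114.8 117.7
516 113.8 121.8
522 119.6 121.3
528 116.0 121.2
534 102.0 109.4
540 103.8 106.6
546 105.9 108.2
552 106.0 108.0
558 107.3 109.3
564 108.2 110.6
570 107.8 110.3
576 108.9 121.8
582 120.0 122.0
588 120.4 122.1
594 120.3 122.6
600 409.6 409.6
606 120.5 121.7
612 120.4 122.3
618 120.2 121.9
624 120.4 122.5
630 120.2 122.0
636 120.2 121.8
642 122.9 369.5
648 351.0 369.2
654 347.3 364.0
```

View pics/wrist11.png

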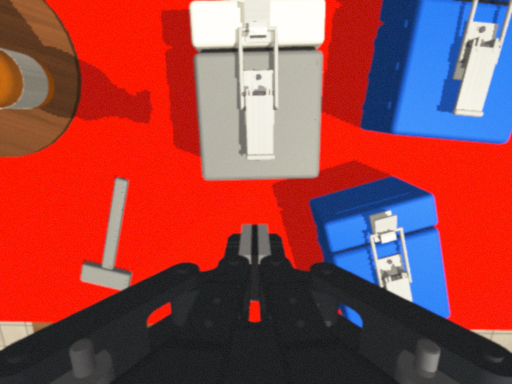

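View pics/sc11z.png

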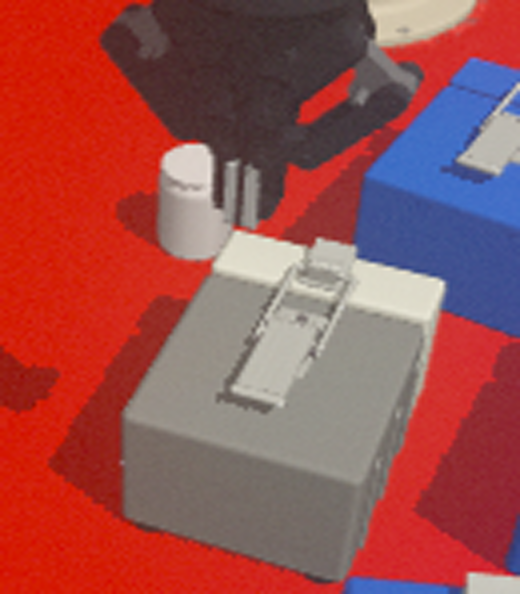

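The lever's outer face lies level at z ≈ 0.120 from pivot to tip. I check the lid gap and the bystanders before handing in.

```bash
python3 - <<'E'
from h import *
for f in('wrist2','wrist11'):
    v=V(f);C=v.cloud();p=v.p.astype(int)
    # lid top points: away from latch, |y-0.158| 30..50 mm
    out=[]
    for s in(-1,1):
        m=(abs(C[...,1]-.158-s*.04)<.01)&(C[...,2]>.1)&(C[...,2]<.112)&(C[...,0]>.46)&(C[...,0]<.56)
        x=np.sort(C[m][:,0]*1000); g=np.diff(x); out.append((x[0].round(1),x[g.argmax()].round(1),x[g.argmax()+1].round(1)))
        m2=(abs(C[...,1]-.158-s*.04)<.01)&(C[...,0]>.52)&(C[...,0]<.55); out.append(('minz',(C[m2][:,2].min()*1000).round()))
    m=(abs(C[...,1]-.157)<.006)&(C[...,2]>.117)&(C[...,2]<.125)&(C[...,0]>.5)&(C[...,0]<.54)
    print(f,out,'keeper x',(C[m][:,0].min()*1000).round(1),(C[m][:,0].max()*1000).round(1))
a=V('scene0').p.astype(int);b=V('scene11').p.astype(int)
d=(abs(a-b).sum(-1)>120)
for n,(x0,x1,y0,y1) in dict(jar_dish=(125,218,150,212),scraper=(110,200,235,310),canister=(258,281,150,183),net=(150,213,118,157)).items(): print(n,d[y0:y1,x0:x1].sum())
cv2.imwrite('pics/cmp.png',np.vstack([a[110:320,100:300,::-1],b[110:320,100:300,::-1]]).astype(np.uint8))
E
```

```text
wrist2 [(np.float64(494.4), np.float64(534.5), np.float64(540.8)), ('minz', np.float64(77.0)), (np.float64(490.8), np.float64(531.2), np.float64(536.7)), ('minz', np.float64(78.0))] keeper x 514.7 525.7
wrist11 [(np.float64(498.1), np.float64(543.6), np.float64(544.6)), ('minz', np.float64(96.0)), (np.float64(497.6), np.float64(535.9), np.float64(537.1)), ('minz', np.float64(96.0))] keeper x 502.9 531.8
jar_dish 347
scraper 0
canister 137
net 110
```

View pics/cmp.png

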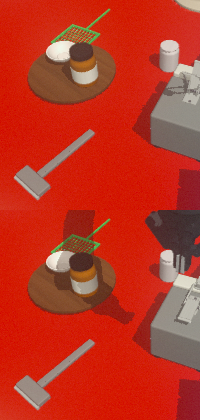

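```bash
python3 -c "
from rig import arm,job
s=arm.state();print(s['clock'],s['tool_pos'],s['contact_force']);print(job.sign_off())"
```

```text
9.55 [0.66681388 0.15798535 0.29143212] [0.66267146 0.64425322 0.65915532]
the job is handed in; nothing more can be done
None
```

The latch is closed and the lid is pulled tight; I handed the job in at 9.55 s with the arm clear of everything. I pushed the loop forward with shut fingers until the bar dropped onto the keeper plate in front of the lip. I then swung the lever back over the top and pressed it down flat.

**Last checks**
- **Lever:** it lies level at z ≈ 0.120 along its whole length, and stayed down in the check pictures about 1 s after I lifted off.
- **Lid:** its front edge moved back about 4–7 mm, and the 7 mm gap has closed to about 1 mm on the depth readings.
- **Bystanders:** jar, dish, canister, scraper and net are where they were in the before and after pictures. The scraper area shows no pixel changes; the changes by the others look like arm shadow or the gripper passing in front.

**Not clean**
- **Press force:** at the end, with the lever on its stop, the fingertips read about 50 N downward at the wrist. That is below the 120 N wrist limit and was on the fingertips rather than the gripper's body, and I lifted off at once.
- **Keeper reading:** my last numeric check of the keeper's position was muddled because the loop and tab now lie beside it. I relied on the lid edge and the pictures instead.

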